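# Turn a sample bottle label-up and put it away in the drawer

### The job

Roll the sample bottle along the rubber mat, without lifting it and without pressing hard, until its paper label faces straight up, and let go of it there. Then pick it up, lay it down in the cradle of the open drawer with the label still facing up, let go, and push the drawer fully shut. Leave the tube rack, the timer and the squeeze bottle where they are.

Things in the scene. Friction and masses are not known exactly. Their poses are not given: they have to be found in the camera images.
- bottle_center (a point): Lying sample bottle: rigid cylinder in a white, grippy silicone sleeve, 44 mm diameter, 100 mm long, plus a grey 38 mm cap, 20 mm long, at its +y end. Point on its axis, half-way along the 120 mm, 22 mm above what it lies on. y: along the axis to the cap; z: out of the label's middle, so the label faces straight up when z is vertical. 110 to 230 g. Pressing with over 60 N harms it.
- bottle_label (a point): Middle of the brown paper label on the bottle's round side, a flat-glued strip 23 mm wide round the bottle and 60 mm long. Same axes as bottle_center; 22 mm from the axis along z, 12 mm from the bottle's middle away from the cap. It starts 57 degrees or more away from up, on either side or underneath. Short black scale lines are printed on the side opposite the label.
- mat_top (a point): Centre of the top face of the fixed black rubber mat, 280 mm (its x) by 220 mm (its y), 3 mm thick. Mat and bottle grip each other: pushed from the side the bottle jams against finger and mat; stroked along its top under a light press (about 5 to 15 N) it rolls without slipping, moving half as far as the stroke, and stays where it is left.
- cradle_seat (a point): Where the bottle's centre rests in the drawer's cradle: two white V saddles 84 mm apart along y, each 14 mm wide, 18 mm high, open between. The bottle lies across both, axis along y, either way round, 6 mm above the drawer floor. x: into the cabinet, z: up. The point is 60 mm behind the inside of the front panel; drawer walls reach 18 mm, the front panel 27 mm above it. Drawer 198 mm wide inside.
- cabinet_drawer0_handle (a point): Middle of the steel bar handle of the drawer, 35 mm in front of the drawer's grey front panel, 52 mm above the bench; the bar is 120 mm long along its y axis, 10 mm thick. x points into the cabinet. The panel's foot is 14 mm above the bench.
- cabinet_drawer0 (a joint): How far the drawer is out of the low white cabinet (90 mm high), in m: 0 is shut, it starts 0.14 to 0.17 open. It slides with about 1 N friction and is pushed shut along its +x.
- rack: Blue tube rack, 85 x 120 mm, 75 mm high with its tubes, origin under its centre; leave alone.
- timer: White digital timer lying flat, 60 x 75 mm, 18 mm high, origin under its centre; leave alone.
- squeeze: White squeeze bottle standing, 56 mm diameter, 195 mm high, origin under its centre; leave alone.
Not all that is in view belongs to the job. Leave any orange or purple look-alike of the part that bears bottle_center alone.

How it is judged:
By the outcome, as a careful person would: the job done as asked, in the order asked, and still so for the second after the job is handed in, with the robot touching nothing.
It also fails if it takes over 72 s, if anything falls off the work surface, if the arm or the gripper's body presses on something with over 40 N, if the wrist force passes 120 N, or if a joint passes its speed limit or range.

### The arm

A 6-joint arm with a two-finger parallel gripper is mounted at the origin on the work surface. World frame = base frame: x ahead of the robot, y to its left, z up, the work surface at z = 0. Lengths are in m, angles in rad, forces in N, time in s.
With the tool pointing down it reaches from about 0.35 to 0.775 m from the base axis. Payload 7.3 kg.
Tool frame: the origin (TCP) lies at the very end of the fingers, on their centre line; the grasp point (between the pads) lies 19 mm behind it; z points along the fingers, x is the direction in which the jaws open and shut, and the axes are right-handed (so a half turn about z gives the same grasp; the last joint's range is limited). The gripper opens to 92 mm and grips with 3 to 60 N. Pads are 19 mm wide; open, the fingers measure 130 mm over their backs; the gripper's body (75 mm by 190 mm) begins 47 mm behind the grasp point.
Start: joints at [-1.467, 0.342, 1.524, -0, 1.275, -0.146], TCP at [0.13, -0.509, 0.227] pointing down, gripper open.
Joint ranges: [-2.53, 2.53], [-0.77, 2.02], [0.04, 2.7], [-1, 4.14], [0.28, 2.66], [-3.11, 3.11]. Speed limits (rad/s): [2.57, 2.57, 3.14, 3.14, 3.14, 3.14].

### API

Orientations are given as [roll, pitch, yaw] about the fixed x, y, z axes, in that order (R = Rz(yaw) Ry(pitch) Rx(roll)).
In Python, from cell import robot, read_camera, nets gives the robot as it stands. The module is installed in compiled form; this text tells all that it offers.
- The arm moves only by the tool carry_out, never from a script. Its arguments are lists of equal length, an entry for each row: "translation": the shift along the tool's x, y, z in m, a list of three; "turn": the turn, a rotation vector about the tool's x, y, z in rad, a list of three; "gripper": the gripper's target within -1 to 1 (shut at 1, half-way at 0, fully open at -1). A call has 1 to 10 rows; each row shifts and turns the commanded pose from where the row before left it, along the tool's axes as they then stand; what a row does not reach is not made up. A row lasts 1/10 s, in which the tool goes at most 50 mm and 8.59 degrees, less where a joint would pass 70% of its speed; a pose out of reach is approached as far as the arm can. A call with a gripper value outside its range is refused whole. The fingers move at their own pace and stop on an object; "squeeze" is the grip in N (left out, the last holds). Time passes only in rows, so rows that do not move let the fingers close. It gives the time, the measured TCP pose, the force and the opening at its end, in the units of the state.
- robot.observe(): the state, without advancing time (a new reading comes with each control period).
- read_camera(name): name is "scene" or "top"; returns a dict with "img" (420x560x3 uint8, red, green, blue), "fx", "fy", "cx", "cy" (pixels), "world_from_camera" (4x4, takes a point from camera to world coordinates). Camera axes: x right, y down, z forward; pixel columns grow to the right and rows downward; lengths in m; the calibration is good to about 2 mm. A picture is of the moment at which its call begins. There is no depth.
- robot.hand_in(): hands the job in, once; it reports no verdict.
Trained networks look in a picture, given as the dict that the camera call returned (one of the last four; its "shot" number tells which), for a name from the list of things; names that differ only in an ending like _2 or _b are one class to them, and where a whole thing is asked for, a point or a joint stands for the part that bears it (a point fixed in the world has none). Each returns a list of dicts, best first, with "score" (0 to 1); they miss things now and then, are a little off and sometimes report something else, mostly with a low value. They report only what shows in the picture. A call takes as long as a camera call. They do not tell look-alikes from the thing itself.
- nets.regions_of(picture, name): "region" (420x560 bool, what is visible of it) and "pixel" ([column, row] in pixels, amid what is visible of it).
- nets.tip_of(picture, name): "pixel" ([column, row] in pixels: a listed point, or the origin of a listed thing).
The state is a dict: "time": time; "qpos": joint angles; "qvel": joint speeds; "joint_efforts": joint torques, N m; "tool_pos": TCP position; "tool_rot": TCP orientation; "contact_force": force on the tool from outside, world axes, zero at the start; "torque": the same for the moment, N m; "opening": finger opening in m.
Only numpy, scipy, OpenCV 4.12 (cv2) and the standard library are available. Lean on these libraries where they do the work, as an engineer would, in place of code of your own. Each camera call takes 0.05 s, during which the arm holds its last target. There are 200 camera calls.

## Working session

There is one attempt and no reset: what is moved stays moved. The work goes in short steps, Python scripts to look and compute and a tool call to move; the robot and the scene stay as the last step left them, time stands still between calls to the robot, and variables do not carry over. Pictures are saved under pics/ and viewed, about 8 in all and at most 12, crops included, and the job is handed in when it is done.

Besides the shell and the picture viewer there is one more tool, called after ">>>" in YAML: its name, and indented under it one key for each argument. carry_out: Moves the arm, as the interface text tells. Its arguments: {"type":"object","properties":{"translation":{"type":"array","items":{"type":"array","items":{"type":"number"}}},"turn":{"type":"array","items":{"type":"array","items":{"type":"number"}}},"gripper":{"type":"array","items":{"type":"number"}},"squeeze":{"type":"number"}},"required":["translation","turn","gripper"]}

```bash
mkdir -p pics; cat > h.py <<'E'
import numpy as np, cv2
from cell import robot, read_camera, nets
def ray(p,px):
    T=np.array(p["world_from_camera"]); d=np.array([(px[0]-p["cx"])/p["fx"],(px[1]-p["cy"])/p["fy"],1.])
    return T[:3,3],T[:3,:3]@d
def at_z(p,px,z):
    o,d=ray(p,px); return o+d*(z-o[2])/d[2]
def proj(p,X):
    T=np.array(p["world_from_camera"]); c=T[:3,:3].T@(np.array(X)-T[:3,3]); return np.array([p["fx"]*c[0]/c[2]+p["cx"],p["fy"]*c[1]/c[2]+p["cy"]])
def save(p,n,crop=None,s=1):
    im=p["img"][:,:,::-1]
    if crop: im=im[crop[1]:crop[3],crop[0]:crop[2]]
    cv2.imwrite("pics/"+n+".png",cv2.resize(im,None,fx=s,fy=s,interpolation=cv2.INTER_CUBIC))
E
python3 - <<'E'
from h import *
np.set_printoptions(precision=3,suppress=True)
s=robot.observe(); print(s["time"],s["tool_pos"],s["tool_rot"],s["contact_force"],s["opening"])
Z=dict(bottle_center=.025,bottle_label=.03,mat_top=.003,cradle_seat=.05,cabinet_drawer0_handle=.052,rack=0,timer=0,squeeze=0)
for c in ["top","scene"]:
    p=read_camera(c); save(p,c+"0"); print(c,p["fx"],np.array(p["world_from_camera"])[:3])
    for n,z in Z.items():
        for r in nets.tip_of(p,n)[:3]: print(n,round(r["score"],2),np.array(r["pixel"]),at_z(p,r["pixel"],z))
E
cd pics; python3 -c "
import cv2,numpy as np
cv2.imwrite('a.png',cv2.resize(cv2.imread('top0.png'),(784,588)))"
```

```text
0.0 [ 0.13  -0.508  0.226] [-3.141  0.002 -1.321] [ 0.172 -0.264  0.225] 0.09175627637164603
top 519.9927593281271 [[-0.004 -0.997  0.073  0.419]
 [-1.     0.002 -0.015 -0.133]
 [ 0.015 -0.073 -0.997  1.246]]
bottle_center 0.86 [298.2 226.4] [ 0.458 -0.204  0.025]
bottle_center 0.82 [349.3 330. ] [ 0.217 -0.321  0.025]
bottle_center 0.75 [402.6 285.8] [ 0.318 -0.448  0.025]
bottle_label 0.87 [300.6 218. ] [ 0.477 -0.21   0.03 ]
bottle_label 0.83 [348.9 334.4] [ 0.208 -0.32   0.03 ]
bottle_label 0.83 [407.8 291.4] [ 0.306 -0.458  0.03 ]
mat_top 0.79 [307.1 218.8] [ 0.477 -0.227  0.003]
cradle_seat 0.77 [134.9 189.5] [0.543 0.173 0.05 ]
cabinet_drawer0_handle 0.77 [131.3 240.2] [0.427 0.178 0.052]
rack 0.86 [262. 101.] [ 0.764 -0.12   0.   ]
timer 0.92 [406.9 175.9] [ 0.58 -0.47  0.  ]
squeeze 0.8 [414.9 221.7] [ 0.469 -0.487  0.   ]
squeeze 0.59 [297.5 227.3] [ 0.456 -0.204  0.   ]
scene 537.3592093653787 [[ 0.209  0.637 -0.742  1.464]
 [ 0.978 -0.13   0.164 -0.362]
 [ 0.008 -0.76  -0.65   0.933]]
bottle_center 0.89 [259.7 221.3] [ 0.456 -0.202  0.025]
bottle_center 0.72 [326.9 196.1] [ 0.392 -0.007  0.025]
bottle_center 0.67 [200.5 173.2] [ 0.222 -0.329  0.025]
bottle_label 0.96 [156.  194.4] [ 0.3   -0.455  0.03 ]
bottle_label 0.93 [228.8 329.8] [ 0.778 -0.323  0.03 ]
bottle_label 0.85 [259.7 229.3] [ 0.491 -0.208  0.03 ]
mat_top 0.78 [253.6 233.7] [ 0.475 -0.221  0.003]
mat_top 0.55 [414.6 215. ] [0.489 0.208 0.003]
cradle_seat 0.73 [417.4 217. ] [0.547 0.183 0.05 ]
cradle_seat 0.55 [258.8 231.7] [ 0.521 -0.215  0.05 ]
cabinet_drawer0_handle 0.78 [396.9 189.8] [0.436 0.171 0.052]
rack 0.65 [316.6 319.8] [ 0.768 -0.133  0.   ]
timer 0.86 [151.6 280.2] [ 0.58  -0.478  0.   ]
squeeze 0.6 [147.8 244.2] [ 0.457 -0.484 -0.   ]
squeeze 0.6 [412.6 216.1] [0.489 0.203 0.   ]
```

View pics/a.png

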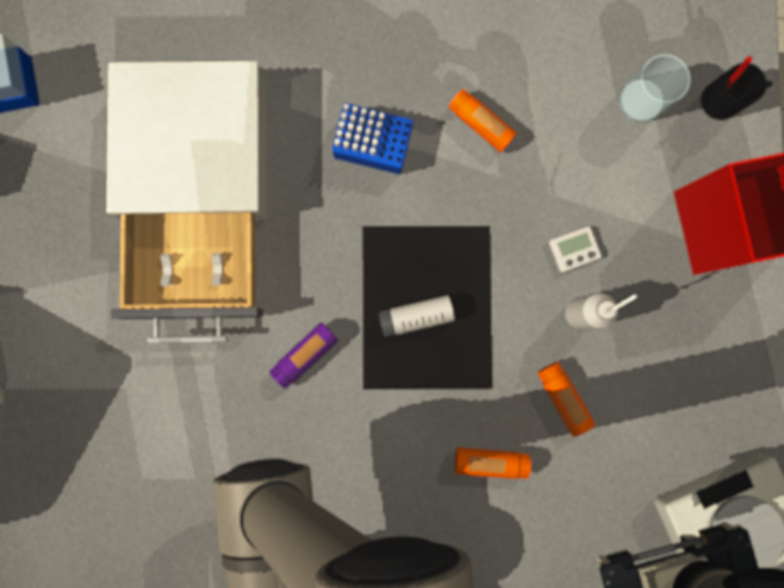

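View pics/scene0.png

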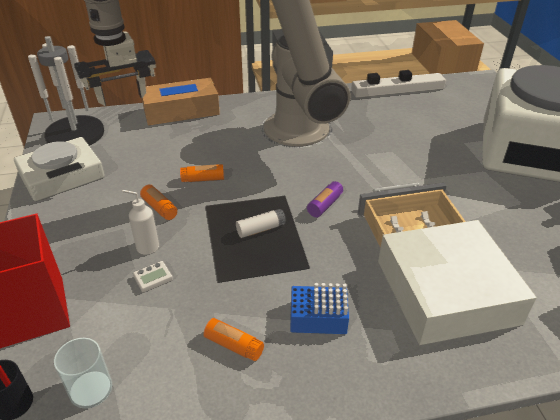

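Top view: the white bottle is at about (298,225) in full-size pixels, with its cap to the left (+y). The scale lines are near the top, slightly towards the robot, so the label is underneath. The drawer cradle is at (135,190) and the handle at (131,240). The scene view agrees. Next I fit the axis and unwrap the bottle's surface.

```bash
cat >> h.py <<'E'
from scipy.optimize import minimize
np.set_printoptions(precision=3,suppress=True)
def surf(x,y,yaw,t,phi,zc=.025,r=.022):
    # axis dir (yaw: +y rotated), phi from up; phi>0 toward u (perp, +x side)
    a=np.array([-np.sin(yaw),np.cos(yaw),0]); u=np.array([np.cos(yaw),np.sin(yaw),0])
    return np.array([x,y,zc])+t*a+r*(np.cos(phi)*np.array([0,0,1])+np.sin(phi)*u)
def sil(p,q,zc):
    pts=[]
    for t,r in((-.06,.022),(.04,.022),(.04,.019),(.06,.019)):
        for f in np.arange(0,6.28,.35): pts.append(proj(p,surf(q[0],q[1],q[2],t,f,zc,r)))
    m=np.zeros((420*4,560*4),np.uint8)
    cv2.fillPoly(m,[np.int32(np.round(cv2.convexHull(np.float32(pts))[:,0]*4+1.5))],1)
    return cv2.resize(m.astype(np.float32),(560,420),interpolation=cv2.INTER_AREA)
def region(p,near):
    rs=[r for r in nets.regions_of(p,"bottle_center") if np.hypot(*(np.array(r["pixel"])-near))<25]
    return rs[0]["region"].astype(np.float32) if rs else None
def fit(ps,q0,zc=.025):
    ms=[(p,region(p,proj(p,[q0[0],q0[1],zc]))) for p in ps]
    ms=[(p,m) for p,m in ms if m is not None]
    f=lambda d:sum(((sil(p,(q0[0]+d[0]/100,q0[1]+d[1]/100,q0[2]+d[2]/10),zc)-m)**2).sum()/m.sum() for p,m in ms)
    r=minimize(f,[0,0,0],method="Nelder-Mead",options=dict(initial_simplex=[[0,0,0],[1,0,0],[0,1,0],[0,0,1]],xatol=.01,fatol=1e-4))
    return np.array(q0)+r.x/[100,100,10],r.fun,len(ms)
def unwrap(p,q,zc=.025,deg=(-100,101)):
    ph=np.radians(np.arange(*deg)); t=np.arange(-.06,.0601,.001)
    mp=np.float32([[proj(p,surf(q[0],q[1],q[2],tt,f,zc,.022 if tt<.04 else .019)) for tt in t] for f in ph])
    return cv2.remap(p["img"],mp[...,0],mp[...,1],cv2.INTER_CUBIC)
E
python3 - <<'E'
from h import *
T=read_camera("top");S=read_camera("scene")
q0=(.458,-.204,.2)
for ps in([T],[S],[T,S]): q,f,n=fit(ps,q0); print(q,f,n)
a=unwrap(T,q);b=unwrap(S,q)
im=np.hstack([cv2.resize(x[:,:,::-1],None,fx=3,fy=2.8) for x in(a,b)])
for d in range(-90,91,30): cv2.line(im,(0,int((d+100)*2.8)),(8,int((d+100)*2.8)),(0,0,255),1)
cv2.imwrite("pics/unw0.png",im)
E
```

```text
[ 0.461 -0.2    0.226] 0.017909787595272064 1
[ 0.461 -0.2    0.222] 0.042435187846422195 1
[ 0.461 -0.201  0.229] 0.06396297365427017 2
```

View pics/unw0.png

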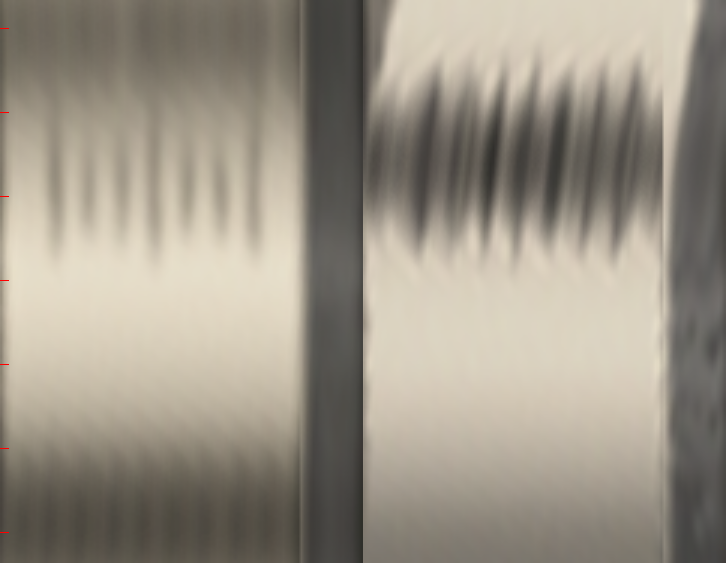

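In both cameras the scale lines centre about 33° off up, on the −x side. That puts the label at about +147°, so I roll about 56 mm towards −x. I'll use two strokes with the closed fingertips. First I move over the bottle.

>>> carry_out:
  translation:
    - [-0.0215,-0.0411,0]
    - [-0.0215,-0.0411,0]
    - [-0.0215,-0.0411,0]
    - [-0.0215,-0.0411,0]
    - [-0.0215,-0.0411,0]
    - [-0.0215,-0.0411,0]
    - [-0.0215,-0.0411,0]
    - [-0.0215,-0.0411,0]
    - [-0.0215,-0.0411,0]
    - [-0.0215,-0.0411,0]
  turn:
    - [0,0,0]
    - [0,0,0]
    - [0,0,0]
    - [0,0,0]
    - [0,0,0]
    - [0,0,0]
    - [0,0,0]
    - [0,0,0]
    - [0,0,0]
    - [0,0,0]
  gripper: [1,1,1,1,1,1,1,1,1,1]

```text
time: 2.2
tool_pos: [0.4762, -0.1973, 0.2269]
tool_rot: [-3.141, -0.001, -1.321]
contact_force: [0.6, -0.4, 0.9]
opening: 0.0162
```

>>> carry_out:
  translation:
    - [0,0,0.012]
    - [0,0,0.012]
    - [0,0,0.012]
    - [0,0,0.012]
    - [0,0,0.012]
    - [0,0,0.012]
    - [0,0,0.012]
    - [0,0,0.012]
    - [0,0,0.012]
    - [0,0,0.012]
  turn:
    - [0,0,-0.145]
    - [0,0,-0.145]
    - [0,0,-0.145]
    - [0,0,-0.145]
    - [0,0,-0.145]
    - [0,0,-0.145]
    - [0,0,-0.145]
    - [0,0,-0.145]
    - [0,0,-0.145]
    - [0,0,-0.145]
  gripper: [1,1,1,1,1,1,1,1,1,1]

```text
time: 3.2
tool_pos: [0.475, -0.1988, 0.1063]
tool_rot: [3.141, -0.0, 0.135]
contact_force: [-0.1, 0.7, 0.4]
opening: 0.0003
```

>>> carry_out:
  translation:
    - [0,0,0.012]
    - [0,0,0.012]
    - [0,0,0.012]
    - [0,0,0]
  turn:
    - [0,0,-0.1]
    - [0,0,0]
    - [0,0,0]
    - [0,0,0]
  gripper: [1,1,1,1]

```text
time: 3.6
tool_pos: [0.474, -0.1983, 0.0691]
tool_rot: [-3.14, 0.002, 0.227]
contact_force: [0.1, 0.0, -0.4]
opening: 0.0004
```

>>> carry_out:
  translation:
    - [0,0,0.01]
    - [0,0,0.008]
    - [0,0,0.002]
    - [0,0,0.001]
    - [0,0,0.001]
    - [0,0,0]
  turn:
    - [0,0,0]
    - [0,0,0]
    - [0,0,0]
    - [0,0,0]
    - [0,0,0]
    - [0,0,0]
  gripper: [1,1,1,1,1,1]

```text
time: 4.2
tool_pos: [0.475, -0.1989, 0.0489]
tool_rot: [3.141, -0.0, 0.229]
contact_force: [-0.5, -0.0, -0.2]
opening: 0.0001
```

```bash
python3 - <<'E'
from h import *
T=read_camera("top");S=read_camera("scene"); save(S,"press",(200,170,340,280),4)
for n in ("cradle_seat","cabinet_drawer0_handle"):
    a=nets.tip_of(T,n);b=nets.tip_of(S,n)
    if a and b:
        o1,d1=ray(T,a[0]["pixel"]);o2,d2=ray(S,b[0]["pixel"])
        s=np.linalg.lstsq(np.c_[d1,-d2],o2-o1,rcond=None)[0]; print(n,a[0]["score"],b[0]["score"],o1+d1*s[0],o2+d2*s[1])
m=nets.regions_of(T,"cabinet_drawer0")
for r in m[:2]:
    c=max(cv2.findContours(r["region"].astype(np.uint8),0,1)[0],key=len); print(r["score"],cv2.minAreaRect(c))
# handle bar and cradle saddles: row profile
g=cv2.cvtColor(T["img"],cv2.COLOR_RGB2GRAY)
cv2.imwrite("pics/drawer.png",cv2.resize(T["img"][150:255,70:200,::-1],None,fx=5,fy=5,interpolation=cv2.INTER_CUBIC))
E
```

```text
cradle_seat 0.87 0.77 [0.536 0.166 0.046] [0.539 0.174 0.048]
cabinet_drawer0_handle 0.58 0.8 [0.431 0.171 0.05 ] [0.433 0.176 0.051]
0.94 ((132.6360626220703, 197.66006469726562), (92.59645080566406, 108.05970764160156), 89.19306945800781)
```

View pics/drawer.png

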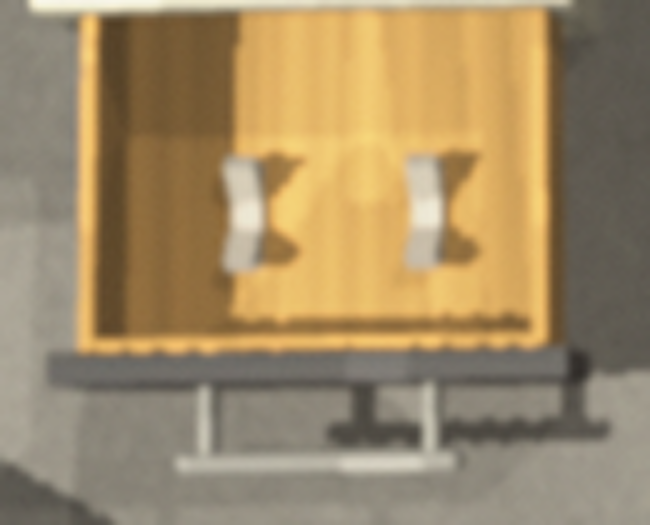

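Drawer crop: the saddles are at about (118,193) and (155,193) in full-size pixels, and the handle bar runs from (105.6,243) to (161,242.5). I still have no contact at z=0.049.

>>> carry_out:
  translation:
    - [0,0,0.001]
    - [0,0,0.001]
    - [0,0,0]
  turn:
    - [0,0,0]
    - [0,0,0]
    - [0,0,0]
  gripper: [1,1,1]

```text
time: 4.85
tool_pos: [0.4748, -0.1987, 0.0465]
tool_rot: [-3.141, 0.0, 0.229]
contact_force: [-0.3, 0.2, 0.5]
opening: 0.0004
```

```bash
python3 - <<'E'
from h import *
T=read_camera("top")
L=.5*(at_z(T,(118,181.4),.037)+at_z(T,(118,204),.037));R=.5*(at_z(T,(154.8,181.4),.037)+at_z(T,(154.8,204),.037))
print("saddles",L,R,(L+R)/2,np.arctan2(-(L-R)[0],(L-R)[1]))
a=at_z(T,(105.4,242.6),.052);b=at_z(T,(161,242.3),.052);print("handle",a,b,(a+b)/2,np.linalg.norm(a-b))
for px in((86.5,220),(179.5,220)): print("panel/walls",at_z(T,px,.06))
print("cab edge",at_z(T,(76,151.8),.09),at_z(T,(184,151.2),.09), "panel top front/back", at_z(T,(131,227),.074), at_z(T,(131,220.8),.074))
E
```

```text
saddles [0.537 0.215 0.037] [0.537 0.13  0.037] [0.537 0.172 0.037] -0.0021514772959766297
handle [0.421 0.237 0.052] [0.422 0.111 0.052] [0.422 0.174 0.052] 0.126292657378306
panel/walls [0.473 0.278 0.06 ]
panel/walls [0.472 0.068 0.06 ]
cab edge [0.624 0.295 0.09 ] [0.625 0.054 0.09 ] panel top front/back [0.456 0.174 0.074] [0.47  0.174 0.074]
```

>>> carry_out:
  translation:
    - [0,0,0.001]
    - [0,0,0]
  turn:
    - [0,0,0]
    - [0,0,0]
  gripper: [1,1]

```text
time: 5.1
tool_pos: [0.4748, -0.1987, 0.0456]
tool_rot: [-3.142, 0.0, 0.229]
contact_force: [-0.2, 0.5, 0.6]
opening: 0.0005
```

```bash
python3 - <<'E'
from h import *
S=read_camera("scene"); T=read_camera("top")
for p in (S,T): print(proj(p,robot.observe()["tool_pos"]))
A=cv2.resize(S["img"][170:270,210:310],(400,400),interpolation=cv2.INTER_CUBIC);B=cv2.resize(T["img"][175:275,250:350],(400,400),interpolation=cv2.INTER_CUBIC)
cv2.imwrite("pics/press2.png",np.hstack([A,B])[:,:,::-1])
E
```

```text
[261.959 219.792]
[296.228 218.747]
```

View pics/press2.png

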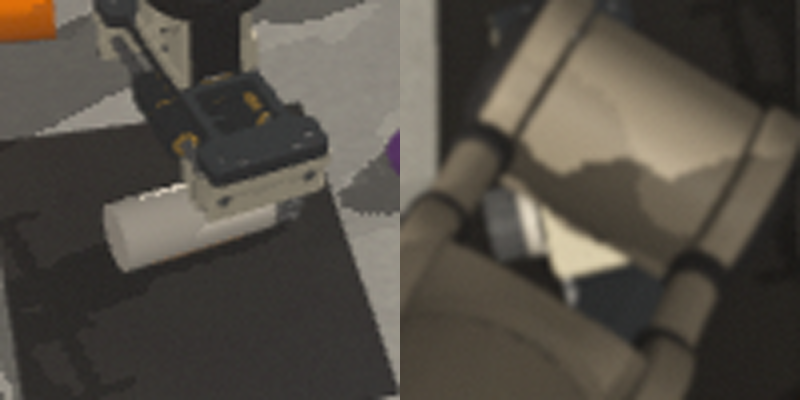

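The fingertip is over the far side of the bottle but there is no contact, so the tip is probably narrower than I assumed. I lift, shift 10 mm towards −u, and press again.

>>> carry_out:
  translation:
    - [0,0,-0.005]
    - [-0.01,0,0]
    - [0,0,0.002]
    - [0,0,0.001]
    - [0,0,0.001]
    - [0,0,0]
  turn:
    - [0,0,0]
    - [0,0,0]
    - [0,0,0]
    - [0,0,0]
    - [0,0,0]
    - [0,0,0]
  gripper: [1,1,1,1,1,1]

```text
time: 5.8
tool_pos: [0.4656, -0.2011, 0.0471]
tool_rot: [3.141, -0.001, 0.229]
contact_force: [-1.1, 0.8, 5.1]
opening: 0.0004
```

Contact at 5 N. I stroke in small rows and watch the force.

>>> carry_out:
  translation:
    - [0,0,0.0005]
    - [-0.003,0,0]
    - [-0.003,0,0]
    - [-0.004,0,0]
    - [0,0,0]
  turn:
    - [0,0,0]
    - [0,0,0]
    - [0,0,0]
    - [0,0,0]
    - [0,0,0]
  gripper: [1,1,1,1,1]

```text
time: 6.3
tool_pos: [0.4558, -0.2034, 0.0471]
tool_rot: [3.141, -0.001, 0.229]
contact_force: [-0.7, 2.6, 9.0]
opening: 0.0001
```

>>> carry_out:
  translation:
    - [-0.003,0,0]
    - [-0.003,0,0]
    - [0,0,0]
  turn:
    - [0,0,0]
    - [0,0,0]
    - [0,0,0]
  gripper: [1,1,1]

```text
time: 6.6
tool_pos: [0.4499, -0.2048, 0.047]
tool_rot: [3.141, -0.001, 0.229]
contact_force: [-0.6, 2.3, 8.5]
opening: 0.0002
```

>>> carry_out:
  translation:
    - [-0.003,0,0]
    - [-0.003,0,0]
    - [0,0,0]
  turn:
    - [0,0,0]
    - [0,0,0]
    - [0,0,0]
  gripper: [1,1,1]

```text
time: 6.9
tool_pos: [0.4438, -0.2062, 0.0466]
tool_rot: [3.141, -0.0, 0.229]
contact_force: [-0.8, 0.7, 6.1]
opening: 0.0001
```

>>> carry_out:
  translation:
    - [-0.003,0,0]
    - [-0.001,0,0]
    - [0,0,0]
  turn:
    - [0,0,0]
    - [0,0,0]
    - [0,0,0]
  gripper: [1,1,1]

```text
time: 7.2
tool_pos: [0.4398, -0.2071, 0.0462]
tool_rot: [3.141, 0.0, 0.229]
contact_force: [-0.4, -0.5, 3.3]
opening: 0.0003
```

Contact is lost about 6 mm past the axis, so the tip's half-width is about 6 mm. I'll use 21 mm strokes, which give about 27° each.

>>> carry_out:
  translation:
    - [0,0,-0.005]
    - [0.014,0,0]
    - [0,0,0.004]
    - [0,0,0.001]
    - [0,0,0]
  turn:
    - [0,0,0]
    - [0,0,0]
    - [0,0,0]
    - [0,0,0]
    - [0,0,0]
  gripper: [1,1,1,1,1]

```text
time: 7.7
tool_pos: [0.454, -0.2042, 0.0469]
tool_rot: [3.14, -0.002, 0.229]
contact_force: [0.9, 0.7, 7.5]
opening: 0.0005
```

>>> carry_out:
  translation:
    - [-0.004,0,0]
    - [-0.004,0,0]
    - [-0.004,0,0]
    - [-0.004,0,0]
    - [-0.003,0,0]
    - [0,0,0]
  turn:
    - [0,0,0]
    - [0,0,0]
    - [0,0,0]
    - [0,0,0]
    - [0,0,0]
    - [0,0,0]
  gripper: [1,1,1,1,1,1]

```text
time: 8.3
tool_pos: [0.4349, -0.2087, 0.047]
tool_rot: [3.14, -0.001, 0.229]
contact_force: [-0.6, -0.9, 8.4]
opening: 0.0006
```

```bash
python3 - <<'E'
from h import *
S=read_camera("scene"); q0=(.438,-.206,.227); q,f,n=fit([S],q0); print(q,f)
cv2.imwrite("pics/unw1.png",np.hstack([cv2.resize(unwrap(S,q)[:,:,::-1],None,fx=3,fy=2),cv2.resize(S["img"][170:270,210:310,::-1],(400,400))]))
E
```

```text
[ 0.439 -0.206  0.233] 0.2061574012041092Traceback (most recent call last):
  File "<stdin>", line 3, in <module>
    return _nx.concatenate(arrs, 1, dtype=dtype, casting=casting)
           ~~~~~~~~~~~~~~~^^^^^^^^^^^^^^^^^^^^^^^^^^^^^^^^^^^^^^^
ValueError: all the input array dimensions except for the concatenation axis must match exactly, but along dimension 0, the array at index 0 has size 402 and the array at index 1 has size 400
```

The bottle is at x=0.439, as predicted, so it rolls without slipping. Three more strokes.

>>> carry_out:
  translation:
    - [0,0,-0.005]
    - [0.01,0,0]
    - [0,0,0.004]
    - [0,0,0.001]
    - [-0.004,0,0]
    - [-0.004,0,0]
    - [-0.004,0,0]
    - [-0.004,0,0]
    - [-0.004,0,0]
    - [0,0,0]
  turn:
    - [0,0,0]
    - [0,0,0]
    - [0,0,0]
    - [0,0,0]
    - [0,0,0]
    - [0,0,0]
    - [0,0,0]
    - [0,0,0]
    - [0,0,0]
    - [0,0,0]
  gripper: [1,1,1,1,1,1,1,1,1,1]

```text
time: 9.4
tool_pos: [0.4256, -0.2107, 0.047]
tool_rot: [3.14, -0.001, 0.229]
contact_force: [-0.7, 1.2, 12.1]
opening: 0.0003
```

>>> carry_out:
  translation:
    - [0,0,-0.005]
    - [0.01,0,0]
    - [0,0,0.004]
    - [0,0,0.001]
    - [-0.004,0,0]
    - [-0.004,0,0]
    - [-0.004,0,0]
    - [-0.004,0,0]
    - [-0.004,0,0]
    - [0,0,0]
  turn:
    - [0,0,0]
    - [0,0,0]
    - [0,0,0]
    - [0,0,0]
    - [0,0,0]
    - [0,0,0]
    - [0,0,0]
    - [0,0,0]
    - [0,0,0]
    - [0,0,0]
  gripper: [1,1,1,1,1,1,1,1,1,1]

```text
time: 10.4
tool_pos: [0.416, -0.213, 0.047]
tool_rot: [3.14, -0.001, 0.229]
contact_force: [-1.1, 1.4, 14.1]
opening: 0.0007
```

```bash
python3 - <<'E'
from h import *
S=read_camera("scene"); q,f,n=fit([S],(.419,-.211,.23)); print(q,f)
cv2.imwrite("pics/unw1.png",np.hstack([cv2.resize(unwrap(S,q)[:,:,::-1],(363,402)),cv2.resize(S["img"][170:270,200:300,::-1],(402,402))]))
E
```

```text
[ 0.42  -0.212  0.187] 0.31816762685775757
```

View pics/unw1.png

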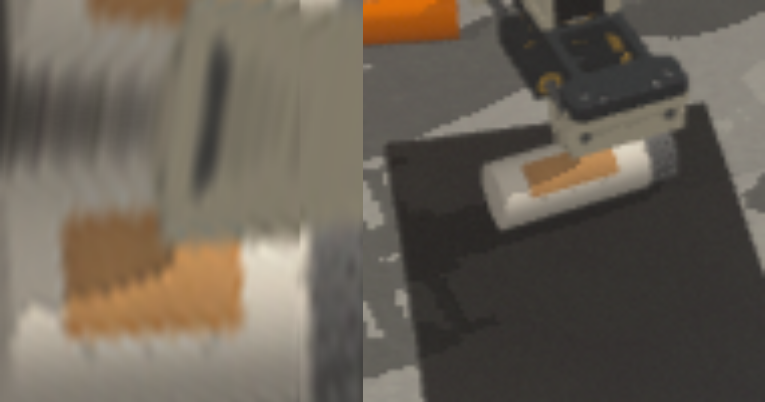

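The label is now at about +36° with width 62°, as it should be. I do one more 20 mm stroke with a lighter press, then lift clear to measure.

>>> carry_out:
  translation:
    - [0,0,-0.005]
    - [0.0095,0,0]
    - [0,0,0.0035]
    - [0,0,0.001]
    - [-0.004,0,0]
    - [-0.004,0,0]
    - [-0.004,0,0]
    - [-0.004,0,0]
    - [-0.004,0,0]
    - [0,0,0]
  turn:
    - [0,0,0]
    - [0,0,0]
    - [0,0,0]
    - [0,0,0]
    - [0,0,0]
    - [0,0,0]
    - [0,0,0]
    - [0,0,0]
    - [0,0,0]
    - [0,0,0]
  gripper: [1,1,1,1,1,1,1,1,1,1]

```text
time: 11.5
tool_pos: [0.4054, -0.2152, 0.0471]
tool_rot: [3.141, -0.001, 0.229]
contact_force: [-0.7, 1.2, 9.1]
opening: 0.0007
```

>>> carry_out:
  translation:
    - [0,0,-0.005]
    - [0,0,-0.03]
    - [0,0.04,-0.04]
    - [0,0.05,-0.03]
    - [0,0.05,0]
    - [0,0.04,0]
    - [0,0,0]
  turn:
    - [0,0,0]
    - [0,0,0]
    - [0,0,0]
    - [0,0,0]
    - [0,0,0]
    - [0,0,0]
    - [0,0,0]
  gripper: [1,1,1,1,1,1,1]

```text
time: 12.2
tool_pos: [0.4437, -0.3833, 0.142]
tool_rot: [3.14, -0.0, 0.226]
contact_force: [0.4, 0.2, 0.1]
opening: 0.0004
```

```bash
cat >> h.py <<'E'
def label(p,q,zc=.025,dbg=None):
    u=unwrap(p,q,zc); h=cv2.cvtColor(u,cv2.COLOR_RGB2HSV).astype(float)
    m=((h[...,1]>75)&(h[...,0]<25)).astype(float)
    r=m[:,24:73].mean(1); i=np.where(r>.5)[0]; 
    return (i.min()-100,i.max()-100,(i.min()+i.max())/2-100) if len(i) else None
E
python3 - <<'E'
from h import *
S=read_camera("scene"); T=read_camera("top")
for ps in([T],[S],[T,S]):
    q,f,n=fit(ps,(.411,-.214,.23)); print(q,f,n,"T",label(T,q),"S",label(S,q))
cv2.imwrite("pics/unw2.png",np.hstack([cv2.resize(unwrap(T,q)[:,:,::-1],(363,402)),cv2.resize(unwrap(S,q)[:,:,::-1],(363,402))]))
E
```

```text
[ 0.407 -0.212  0.225] 0.04280705377459526 1 T (np.int64(-24), np.int64(41), np.float64(8.5)) S (np.int64(-100), np.int64(42), np.float64(-29.0))
[ 0.409 -0.213  0.217] 0.024674976244568825 1 T (np.int64(-28), np.int64(35), np.float64(3.5)) S (np.int64(-100), np.int64(39), np.float64(-30.5))
[ 0.407 -0.213  0.229] 0.07430492341518402 2 T (np.int64(-25), np.int64(39), np.float64(7.0)) S (np.int64(-100), np.int64(41), np.float64(-29.5))
```

View pics/unw2.png

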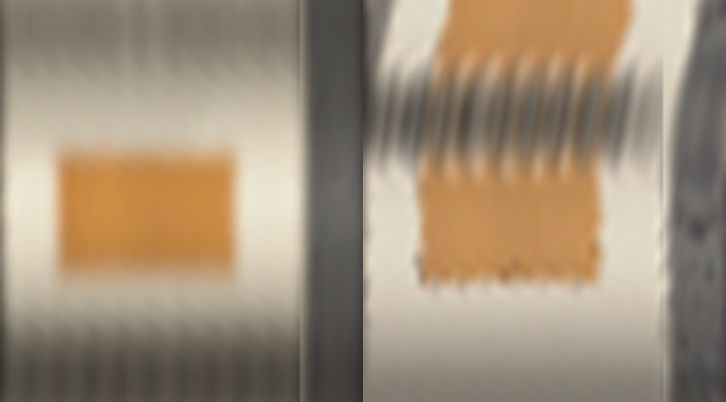

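Both views put the label at about +8° (top +4 to +8, scene about +10), so about 6 mm more stroke is needed.

>>> carry_out:
  translation:
    - [0.0035,-0.043,0]
    - [0.0035,-0.043,0]
    - [0,-0.043,0]
    - [0,-0.0448,0.02]
    - [0,0,0.04]
    - [0,0,0.03]
    - [0,0,0]
  turn:
    - [0,0,0]
    - [0,0,0]
    - [0,0,0]
    - [0,0,0]
    - [0,0,0]
    - [0,0,0]
    - [0,0,0]
  gripper: [1,1,1,1,1,1,1]

```text
time: 13.2
tool_pos: [0.4087, -0.2055, 0.0505]
tool_rot: [-3.137, 0.004, 0.231]
contact_force: [0.2, 1.3, -0.4]
opening: 0.0003
```

>>> carry_out:
  translation:
    - [0,0,0.002]
    - [0,0,0.001]
    - [0,0,0]
  turn:
    - [0,0,0]
    - [0,0,0]
    - [0,0,0]
  gripper: [1,1,1]

```text
time: 13.5
tool_pos: [0.4115, -0.2086, 0.051]
tool_rot: [3.14, -0.002, 0.229]
contact_force: [0.3, 0.1, 0.4]
opening: 0.0002
```

>>> carry_out:
  translation:
    - [0,0,0.002]
    - [0,0,0.001]
    - [0,0,0.001]
    - [0,0,0]
  turn:
    - [0,0,0]
    - [0,0,0]
    - [0,0,0]
    - [0,0,0]
  gripper: [1,1,1,1]

```text
time: 13.9
tool_pos: [0.4116, -0.2083, 0.047]
tool_rot: [3.14, -0.002, 0.229]
contact_force: [-0.9, 2.4, 10.1]
opening: 0.0002
```

>>> carry_out:
  translation:
    - [-0.002,0,0]
    - [-0.002,0,0]
    - [-0.002,0,0]
    - [0,0,0]
    - [0,0,-0.005]
    - [0,0,-0.03]
    - [0,0.04,-0.03]
    - [0,0.05,-0.03]
    - [0,0.05,0]
    - [0,0.04,0]
  turn:
    - [0,0,0]
    - [0,0,0]
    - [0,0,0]
    - [0,0,0]
    - [0,0,0]
    - [0,0,0]
    - [0,0,0]
    - [0,0,0]
    - [0,0,0]
    - [0,0,0]
  gripper: [1,1,1,1,1,1,1,1,1,1]

```text
time: 14.9
tool_pos: [0.4448, -0.3806, 0.138]
tool_rot: [3.139, -0.001, 0.229]
contact_force: [0.9, 0.6, -0.4]
opening: 0.0002
```

```bash
python3 - <<'E'
from h import *
S=read_camera("scene"); T=read_camera("top")
for ps in([T],[S],[T,S]):
    q,f,n=fit(ps,(.405,-.214,.23)); print(q,f,n,"T",label(T,q),"S",label(S,q))
# visibility-free check: label centroid and bottle hull centroid in each view
for n,p in(("T",T),("S",S)):
    m=region(p,proj(p,[q[0],q[1],.025]))
    h=cv2.cvtColor(p["img"],cv2.COLOR_RGB2HSV); L=(m>0)&(h[...,1]>75)&(h[...,0]<25)
    ys,xs=np.where(L); c=np.array([xs.mean(),ys.mean()])
    # predicted label centroid in the view for several angles (visible part)
    best=[]
    for a in range(-15,21,1):
        best.append((a,np.mean([proj(p,surf(q[0],q[1],q[2],t,np.radians(a+b))) for t in(-.042,.018) for b in(-30,-15,0,15,30)],0)))
    a=min(best,key=lambda e:np.hypot(*(e[1]-c))); print(n,c,len(xs),"angle",a[0],a[1])
E
```

```text
[ 0.404 -0.214  0.237] 0.025495147332549095 1 T (np.int64(-32), np.int64(32), np.float64(0.0)) S (np.int64(-100), np.int64(34), np.float64(-33.0))
[ 0.405 -0.213  0.234] 0.035357169806957245 1 T (np.int64(-35), np.int64(29), np.float64(-3.0)) S (np.int64(-100), np.int64(32), np.float64(-34.0))
[ 0.404 -0.214  0.235] 0.06780143082141876 2 T (np.int64(-33), np.int64(31), np.float64(-1.0)) S (np.int64(-100), np.int64(33), np.float64(-33.5))
T [308.03  248.242] 264 angle -1 [308.035 248.306]
S [247.497 204.633] 147 angle 7 [247.334 204.724]
```

The label is now within about 2° of up (top −1°, scene +2–3°) and the bottle has been let go. Now I move in for the grasp.

>>> carry_out:
  translation:
    - [-0.0013,-0.043,0]
    - [0,-0.043,0]
    - [0,-0.043,0]
    - [0,-0.0429,0]
    - [0,0,0]
    - [0,0,0]
    - [0,0,0]
  turn:
    - [0,0,-0.006]
    - [0,0,0]
    - [0,0,0]
    - [0,0,0]
    - [0,0,0]
    - [0,0,0]
    - [0,0,0]
  gripper: [-0.5,-0.5,-0.5,-0.5,-0.5,-0.5,-0.5]
  squeeze: 15

```text
time: 16.0
tool_pos: [0.4038, -0.2114, 0.137]
tool_rot: [3.14, -0.001, 0.235]
contact_force: [-0.1, 0.4, -0.6]
opening: 0.0519
```

>>> carry_out:
  translation:
    - [0,0.002,0]
    - [0,0,0]
    - [0,0,0.02]
    - [0,0,0.02]
    - [0,0,0.02]
    - [0,0,0.015]
    - [0,0,0]
  turn:
    - [0,0,0]
    - [0,0,0]
    - [0,0,0]
    - [0,0,0]
    - [0,0,0]
    - [0,0,0]
    - [0,0,0]
  gripper: [-0.5,-0.5,-0.5,-0.5,-0.5,-0.5,-0.5]

```text
time: 16.7
tool_pos: [0.4026, -0.2125, 0.0597]
tool_rot: [-3.138, 0.003, 0.234]
contact_force: [-0.3, 0.5, -0.7]
opening: 0.0686
```

>>> carry_out:
  translation:
    - [0,0,0.015]
    - [0,0,0.015]
    - [0,0,0.015]
    - [0,0,0.005]
    - [0,0,0]
    - [0,0,0]
  turn:
    - [0,0,0]
    - [0,0,0]
    - [0,0,0]
    - [0,0,0]
    - [0,0,0]
    - [0,0,0]
  gripper: [-0.5,-0.5,-0.5,-0.5,-0.5,-0.5]

```text
time: 17.3
tool_pos: [0.4041, -0.2132, 0.0122]
tool_rot: [3.141, -0.001, 0.235]
contact_force: [-0.3, 0.3, -0.3]
opening: 0.0691
```

Centred. I close gently.

>>> carry_out:
  translation:
    - [0,0,0]
    - [0,0,0]
    - [0,0,0]
    - [0,0,0]
    - [0,0,0]
    - [0,0,0]
    - [0,0,0]
    - [0,0,0]
  turn:
    - [0,0,0]
    - [0,0,0]
    - [0,0,0]
    - [0,0,0]
    - [0,0,0]
    - [0,0,0]
    - [0,0,0]
    - [0,0,0]
  gripper: [0.3,0.3,0.3,0.5,0.5,0.5,0.5,0.5]
  squeeze: 15

```text
time: 18.1
tool_pos: [0.4041, -0.2129, 0.0119]
tool_rot: [3.141, -0.001, 0.235]
contact_force: [1.6, 1.2, 5.4]
opening: 0.0434
```

>>> carry_out:
  translation:
    - [0,0,-0.01]
    - [0,0,-0.02]
    - [0,0,-0.03]
    - [0,0,-0.03]
    - [0,0,-0.03]
    - [0,0,-0.02]
    - [0,0,0]
  turn:
    - [0,0,0]
    - [0,0,0]
    - [0,0,0]
    - [0,0,0]
    - [0,0,0]
    - [0,0,0]
    - [0,0,0]
  gripper: [0.5,0.5,0.5,0.5,0.5,0.5,0.5]

```text
time: 18.8
tool_pos: [0.4045, -0.2136, 0.1541]
tool_rot: [3.137, -0.003, 0.235]
contact_force: [0.8, 0.0, -1.6]
opening: 0.0439
```

```bash
python3 - <<'E'
from h import *
s=robot.observe(); print(s["time"],s["tool_pos"],s["contact_force"],s["opening"],s["torque"])
S=read_camera("scene");c=proj(S,s["tool_pos"]).astype(int)
cv2.imwrite("pics/lift.png",cv2.resize(S["img"][c[1]-60:c[1]+50,c[0]-60:c[0]+60,::-1],None,fx=5,fy=5,interpolation=cv2.INTER_CUBIC))
E
```

```text
18.8 [ 0.405 -0.214  0.154] [ 0.797  0.008 -1.562] 0.04385403824517036 [-0.007 -0.191  0.005]
```

View pics/lift.png

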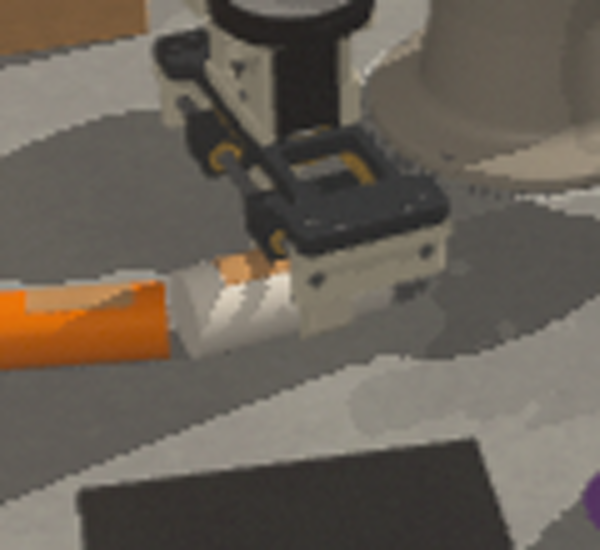

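The bottle is held level with the label on top (orange-brown patch at about (250,268) in the crop). I carry it over the cradle.

>>> carry_out:
  translation:
    - [0.0219,-0.0345,0]
    - [0.0219,-0.0345,0]
    - [0.0219,-0.0345,0]
    - [0.0219,-0.0345,0]
    - [0.0219,-0.0345,0]
    - [0.0219,-0.0345,0]
    - [0.0219,-0.0345,0]
    - [0.0219,-0.0345,0]
    - [0.0219,-0.0345,0]
    - [0.0219,-0.0345,0]
  turn:
    - [0,0,0]
    - [0,0,0]
    - [0,0,0]
    - [0,0,0]
    - [0,0,0]
    - [0,0,0]
    - [0,0,0]
    - [0,0,0]
    - [0,0,0]
    - [0,0,0]
  gripper: [0.5,0.5,0.5,0.5,0.5,0.5,0.5,0.5,0.5,0.5]

```text
time: 19.85
tool_pos: [0.5355, 0.1752, 0.1494]
tool_rot: [3.141, 0.004, 0.235]
contact_force: [0.6, 0.3, -0.3]
opening: 0.0434
```

>>> carry_out:
  translation:
    - [0,0,0]
    - [0,0,0]
    - [0,0,0]
    - [0,0,0]
  turn:
    - [0,0,0.115]
    - [0,0,0.12]
    - [0,0,0]
    - [0,0,0]
  gripper: [0.5,0.5,0.5,0.5]

```text
time: 20.25
tool_pos: [0.5356, 0.1735, 0.1501]
tool_rot: [3.141, 0.003, 0.003]
contact_force: [0.2, -0.2, -1.2]
opening: 0.0438
```

```bash
python3 - <<'E'
from h import *
s=robot.observe(); print(s["time"],s["tool_pos"],s["tool_rot"])
T=read_camera("top");S=read_camera("scene")
zc=s["tool_pos"][2]+.013
for ps in([T],[S]):
    try: q,f,n=fit(ps,(*s["tool_pos"][:2],0.),zc); print(q,f)
    except Exception as e: print(e)
cv2.imwrite("pics/over.png",np.hstack([cv2.resize(S["img"][120:270,340:490,::-1],(400,400),interpolation=cv2.INTER_CUBIC),cv2.resize(T["img"][140:260,70:190,::-1],(400,400),interpolation=cv2.INTER_CUBIC)]))
E
```

```text
20.25 [0.536 0.173 0.15 ] [3.141 0.003 0.003]
[ 0.535  0.166 -0.017] 1.5550241470336914
[ 0.535  0.168 -0.016] 0.8501636981964111
```

View pics/over.png

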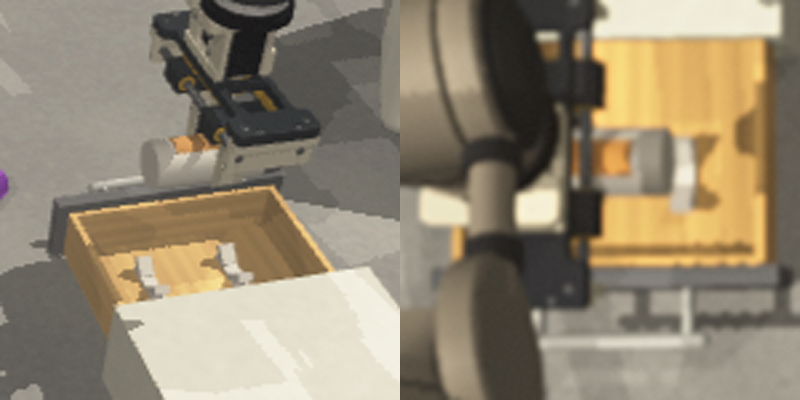

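Above the cradle, with the label up and well aligned. I descend.

>>> carry_out:
  translation:
    - [0.001,0,0.02]
    - [0,0,0.02]
    - [0,0,0.02]
    - [0,0,0.02]
    - [0,0,0.015]
    - [0,0,0.008]
    - [0,0,0.003]
    - [0,0,0]
    - [0,0,0]
  turn:
    - [0,0,0.003]
    - [0,0,0]
    - [0,0,0]
    - [0,0,0]
    - [0,0,0]
    - [0,0,0]
    - [0,0,0]
    - [0,0,0]
    - [0,0,0]
  gripper: [0.5,0.5,0.5,0.5,0.5,0.5,0.5,0.5,0.5]

```text
time: 21.35
tool_pos: [0.5379, 0.1738, 0.0463]
tool_rot: [-3.141, -0.001, -0.003]
contact_force: [-0.7, 0.6, -0.8]
opening: 0.0433
```

>>> carry_out:
  translation:
    - [0,0,0.002]
    - [0,0,0.001]
    - [0,0,0]
  turn:
    - [0,0,0]
    - [0,0,0]
    - [0,0,0]
  gripper: [0.5,0.5,0.5]

```text
time: 21.65
tool_pos: [0.5373, 0.1738, 0.0426]
tool_rot: [3.142, -0.0, -0.003]
contact_force: [-0.3, -0.2, -1.2]
opening: 0.0435
```

>>> carry_out:
  translation:
    - [0,0,0.002]
    - [0,0,0.001]
    - [0,0,0.001]
    - [0,0,0]
  turn:
    - [0,0,0]
    - [0,0,0]
    - [0,0,0]
    - [0,0,0]
  gripper: [0.5,0.5,0.5,0.5]

```text
time: 22.05
tool_pos: [0.5378, 0.1738, 0.0389]
tool_rot: [-3.141, -0.001, -0.003]
contact_force: [0.1, 0.6, 2.3]
opening: 0.0436
```

>>> carry_out:
  translation:
    - [0,0,0.001]
    - [0,0,0.001]
    - [0,0,0]
  turn:
    - [0,0,0]
    - [0,0,0]
    - [0,0,0]
  gripper: [0.5,0.5,0.5]

```text
time: 22.35
tool_pos: [0.5387, 0.1739, 0.038]
tool_rot: [-3.141, -0.004, -0.003]
contact_force: [0.5, 0.0, 9.0]
opening: 0.0432
```

Contact at axis z≈0.051, with a slight drift towards +x. I retry 1.5 mm further in to see whether it seats lower.

>>> carry_out:
  translation:
    - [0,0,-0.004]
    - [0.0015,0,0]
    - [0,0,0.002]
    - [0,0,0.0015]
    - [0,0,0]
  turn:
    - [0,0,0]
    - [0,0,0]
    - [0,0,0]
    - [0,0,0]
    - [0,0,0]
  gripper: [0.5,0.5,0.5,0.5,0.5]

```text
time: 22.85
tool_pos: [0.5394, 0.1738, 0.0375]
tool_rot: [-3.142, -0.001, -0.003]
contact_force: [-0.2, 0.1, 5.1]
opening: 0.0434
```

>>> carry_out:
  translation:
    - [0,0,-0.003]
    - [0.0015,0,0]
    - [0,0,0.002]
    - [0,0,0.0015]
    - [0,0,0]
  turn:
    - [0,0,0]
    - [0,0,0]
    - [0,0,0]
    - [0,0,0]
    - [0,0,0]
  gripper: [0.5,0.5,0.5,0.5,0.5]

```text
time: 23.35
tool_pos: [0.5413, 0.1738, 0.0374]
tool_rot: [-3.142, -0.002, -0.003]
contact_force: [-0.2, -0.6, 6.0]
opening: 0.0438
```

>>> carry_out:
  translation:
    - [0,0,-0.003]
    - [0.0015,0,0]
    - [0,0,0.002]
    - [0,0,0.001]
    - [0,0,0]
  turn:
    - [0,0,0]
    - [0,0,0]
    - [0,0,0]
    - [0,0,0]
    - [0,0,0]
  gripper: [0.5,0.5,0.5,0.5,0.5]

```text
time: 23.85
tool_pos: [0.5431, 0.1737, 0.0376]
tool_rot: [-3.141, -0.003, -0.003]
contact_force: [-0.1, -1.2, 7.0]
opening: 0.0435
```

Moving sideways hardly changes the height, so the light drawer is following the bottle. It has self-centred in the V. I ease the pressure and release with a small opening.

>>> carry_out:
  translation:
    - [0,0,-0.001]
    - [0,0,0]
    - [0,0,0]
    - [0,0,0]
    - [0,0,0]
    - [0,0,0]
  turn:
    - [0,0,0]
    - [0,0,0]
    - [0,0,0]
    - [0,0,0]
    - [0,0,0]
    - [0,0,0]
  gripper: [0.5,-0.2,-0.2,-0.2,-0.2,-0.2]

```text
time: 24.45
tool_pos: [0.5417, 0.1737, 0.0373]
tool_rot: [3.141, 0.0, -0.003]
contact_force: [0.9, -0.3, 0.2]
opening: 0.055
```

>>> carry_out:
  translation:
    - [0,0,-0.01]
    - [0,0,-0.02]
    - [0,0,-0.03]
    - [0,0,-0.04]
    - [0,0,-0.03]
    - [-0.04,0,0]
    - [-0.05,0,0]
    - [-0.05,0,0]
    - [0,0,0]
  turn:
    - [0,0,0]
    - [0,0,0]
    - [0,0,0]
    - [0,0,0]
    - [0,0,0]
    - [0,0,0]
    - [0,0,0]
    - [0,0,0]
    - [0,0,0]
  gripper: [-0.2,-0.2,-0.2,-0.2,-0.2,-0.2,-0.2,-0.2,-0.2]

```text
time: 25.35
tool_pos: [0.3943, 0.1736, 0.167]
tool_rot: [3.14, 0.007, -0.001]
contact_force: [1.0, 0.0, -0.6]
opening: 0.0553
```

```bash
python3 - <<'E'
from h import *
T=read_camera("top");S=read_camera("scene")
for n,ps in(("T",[T]),("S",[S])):
    try: q,f,k=fit(ps,(.541,.174,0.),.0505); print(n,q,f,label(T,q,.0505),label(S,q,.0505))
    except Exception as e: print(e)
for p in(T,S): print([ (r["score"],at_z(p,r["pixel"],.052)) for r in nets.tip_of(p,"cabinet_drawer0_handle")[:1]])
cv2.imwrite("pics/placed.png",np.hstack([cv2.resize(S["img"][150:270,350:470,::-1],(400,400),interpolation=cv2.INTER_CUBIC),cv2.resize(T["img"][150:250,80:180,::-1],(400,400),interpolation=cv2.INTER_CUBIC)]))
E
```

```text
T [0.541 0.173 0.023] 0.025248344987630844 (np.int64(-32), np.int64(100), np.float64(34.0)) (np.int64(-100), np.int64(31), np.float64(-34.5))
S [ 0.542  0.172 -0.03 ] 0.02037115953862667 (np.int64(-31), np.int64(100), np.float64(34.5)) (np.int64(-100), np.int64(31), np.float64(-34.5))
[(0.84, array([0.428, 0.176, 0.052]))]
[(0.88, array([0.436, 0.175, 0.052]))]
```

View pics/placed.png

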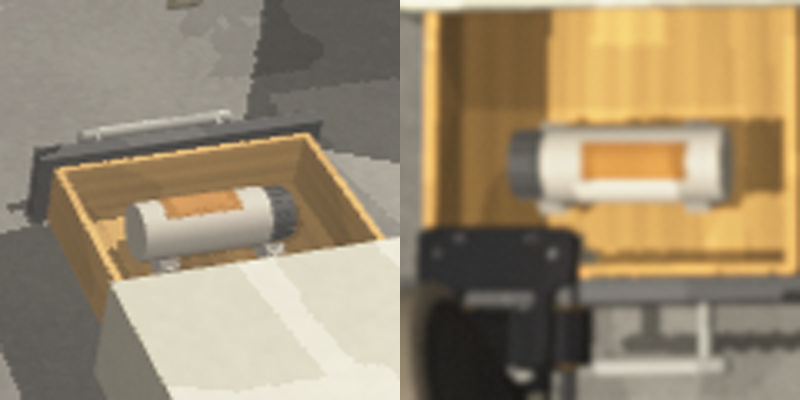

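The bottle lies across both saddles, with label edges at −32° (top) and +31° (scene), so it is centred on up. Now I shut the drawer by pushing the handle bar with closed fingers.

>>> carry_out:
  translation:
    - [-0.024,0,0]
    - [0,0,0]
    - [0,0,0.02]
    - [0,0,0.03]
    - [0,0,0.03]
    - [0,0,0.03]
    - [0,0,0.017]
    - [0,0,0]
    - [0,0,0]
  turn:
    - [0,0,0]
    - [0,0,0]
    - [0,0,0]
    - [0,0,0]
    - [0,0,0]
    - [0,0,0]
    - [0,0,0]
    - [0,0,0]
    - [0,0,0]
  gripper: [1,1,1,1,1,1,1,1,1]

```text
time: 26.55
tool_pos: [0.3787, 0.1743, 0.0405]
tool_rot: [3.141, 0.0, -0.003]
contact_force: [0.1, -1.0, 0.2]
opening: 0.0006
```

>>> carry_out:
  translation:
    - [0.008,0,0]
    - [0.008,0,0]
    - [0.008,0,0]
    - [0.008,0,0]
    - [0.008,0,0]
    - [0.008,0,0]
    - [0.008,0,0]
    - [0.008,0,0]
  turn:
    - [0,0,0]
    - [0,0,0]
    - [0,0,0]
    - [0,0,0]
    - [0,0,0]
    - [0,0,0]
    - [0,0,0]
    - [0,0,0]
  gripper: [1,1,1,1,1,1,1,1]

```text
time: 27.35
tool_pos: [0.4424, 0.1741, 0.0405]
tool_rot: [3.142, 0.0, -0.003]
contact_force: [-0.1, 0.3, 1.4]
opening: 0.0006
```

```bash
python3 - <<'E'
from h import *
S=read_camera("scene"); print(robot.observe()["contact_force"],[(r["score"],at_z(S,r["pixel"],.052)) for r in nets.tip_of(S,"cabinet_drawer0_handle")[:1]],[(r["score"],at_z(S,r["pixel"],.05)) for r in nets.tip_of(S,"bottle_center")[:4]])
save(S,"push",(340,120,480,260),4)
E
```

```text
[ 0.806  0.009 -0.045] [(0.6, array([0.46 , 0.175, 0.052]))] [(0.88, array([ 0.253, -0.322,  0.05 ])), (0.69, array([0.585, 0.169, 0.05 ])), (0.69, array([ 0.419, -0.016,  0.05 ])), (0.61, array([ 0.352, -0.45 ,  0.05 ]))]
```

View pics/push.png

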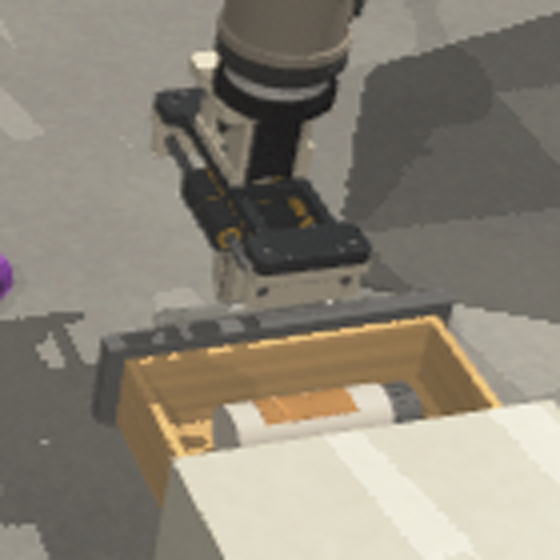

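The drawer moves with the handle and the bottle is still label-up (360–420 in the crop). I keep pushing.

>>> carry_out:
  translation:
    - [0.008,0,0]
    - [0.01,0,0]
    - [0.01,0,0]
    - [0.01,0,0]
    - [0.01,0,0]
    - [0.01,0,0]
    - [0.01,0,0]
    - [0.008,0,0]
    - [0.006,0,0]
    - [0,0,0]
  turn:
    - [0,0,0]
    - [0,0,0]
    - [0,0,0]
    - [0,0,0]
    - [0,0,0]
    - [0,0,0]
    - [0,0,0]
    - [0,0,0]
    - [0,0,0]
    - [0,0,0]
  gripper: [1,1,1,1,1,1,1,1,1,1]

```text
time: 28.5
tool_pos: [0.5249, 0.1737, 0.0405]
tool_rot: [3.142, -0.001, -0.003]
contact_force: [-0.7, -0.0, -0.0]
opening: 0.0003
```

>>> carry_out:
  translation:
    - [0.004,0,0]
    - [0.004,0,0]
    - [0.004,0,0]
    - [0,0,0]
  turn:
    - [0,0,0]
    - [0,0,0]
    - [0,0,0]
    - [0,0,0]
  gripper: [1,1,1,1]

```text
time: 28.9
tool_pos: [0.5366, 0.1738, 0.0406]
tool_rot: [-3.142, -0.001, -0.003]
contact_force: [-0.1, -0.1, 0.1]
opening: 0.0006
```

>>> carry_out:
  translation:
    - [0.004,0,0]
    - [0.004,0,0]
    - [0.003,0,0]
    - [0.003,0,0]
    - [0,0,0]
  turn:
    - [0,0,0]
    - [0,0,0]
    - [0,0,0]
    - [0,0,0]
    - [0,0,0]
  gripper: [1,1,1,1,1]

```text
time: 29.4
tool_pos: [0.5505, 0.1737, 0.0406]
tool_rot: [3.142, -0.001, -0.003]
contact_force: [0.3, -0.9, -0.4]
opening: 0.0007
```

>>> carry_out:
  translation:
    - [0.003,0,0]
    - [0.003,0,0]
    - [0,0,0]
  turn:
    - [0,0,0]
    - [0,0,0]
    - [0,0,0]
  gripper: [1,1,1]

```text
time: 29.7
tool_pos: [0.5554, 0.1737, 0.0404]
tool_rot: [3.141, 0.001, -0.003]
contact_force: [-2.9, 0.2, 2.3]
opening: 0.0003
```

>>> carry_out:
  translation:
    - [0.002,0,0]
    - [0.002,0,0]
    - [0,0,0]
  turn:
    - [0,0,0]
    - [0,0,0]
    - [0,0,0]
  gripper: [1,1,1]

```text
time: 30.0
tool_pos: [0.5557, 0.1737, 0.0403]
tool_rot: [3.141, 0.009, -0.003]
contact_force: [-15.3, 1.4, 11.8]
opening: 0.0001
```

It stopped hard at 15 N, so it is shut. I back off and check.

>>> carry_out:
  translation:
    - [-0.006,0,0]
    - [-0.03,0,0]
    - [-0.04,0,0]
    - [-0.04,0,0]
    - [0,0,-0.04]
    - [0,0,-0.05]
    - [0,-0.05,-0.05]
    - [0,-0.05,0]
    - [0,0,0]
  turn:
    - [0,0,0]
    - [0,0,0]
    - [0,0,0]
    - [0,0,0]
    - [0,0,0]
    - [0,0,0]
    - [0,0,0]
    - [0,0,0]
    - [0,0,0]
  gripper: [1,1,1,1,1,1,1,1,1]

```text
time: 30.9
tool_pos: [0.4452, 0.2642, 0.1677]
tool_rot: [-3.138, -0.006, 0.001]
contact_force: [-0.7, 0.2, -0.1]
opening: 0.0002
```

```bash
python3 - <<'E'
from h import *
s=robot.observe();print(s["time"],s["tool_pos"],s["contact_force"])
T=read_camera("top");S=read_camera("scene")
for p in(T,S):
    for n,z in dict(cabinet_drawer0_handle=.052,rack=0,timer=0,squeeze=0).items(): print(n,[(round(r["score"],2),at_z(p,r["pixel"],z)) for r in nets.tip_of(p,n)[:1]])
cv2.imwrite("pics/end.png",np.hstack([cv2.resize(S["img"][120:320,340:540,::-1],(400,400),interpolation=cv2.INTER_CUBIC),cv2.resize(T["img"][20:240,30:250,::-1],(400,400),interpolation=cv2.INTER_CUBIC)]))
E
```

```text
30.9 [0.445 0.264 0.168] [-0.731  0.238 -0.072]
cabinet_drawer0_handle [(0.56, array([0.575, 0.18 , 0.052]))]
rack [(0.62, array([ 0.765, -0.134,  0.   ]))]
timer [(0.7, array([ 0.572, -0.468,  0.   ]))]
squeeze [(0.62, array([ 0.47 , -0.489,  0.   ]))]
cabinet_drawer0_handle [(0.62, array([0.577, 0.178, 0.052]))]
rack [(0.57, array([ 0.764, -0.125,  0.   ]))]
timer [(0.8, array([ 0.581, -0.481,  0.   ]))]
squeeze [(0.76, array([ 0.474, -0.483,  0.   ]))]
```

View pics/end.png

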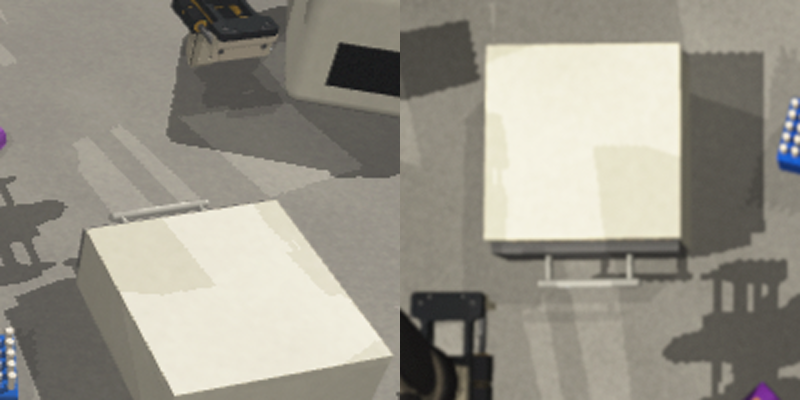

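```bash
python3 -c "
from cell import robot
print(robot.hand_in())"
```

```text
the job is handed in; nothing more can be done
None
```

The job is done and handed in at 30.9 s of robot time, within the 72 s limit; no verdict was reported.

- **Rolling:** I stroked the bottle along the mat without lifting it, with readings of 14 N or less. The label ended within about 2° of up (top camera −1°, scene camera +2 to +3°), and I let go there.
- **Placing:** I gripped it at 15 N and laid it across both saddles, with at most 9 N measured while seating it. The drawer moves so easily that it followed the bottle sideways by a few millimetres. After release, the label edges read −32° and +31°, so it is centred on up.
- **Shutting:** I pushed the handle until it stopped hard at about 15 N. Afterwards the handle read x = 0.575 to 0.577, against about 0.578 expected for shut, and the final picture shows the front panel up against the cabinet.
- **Other things:** The rack, timer and squeeze bottle read where they started, within about 1 cm of camera error. The gripper was clear of everything at the end.

**Checks that disagreed or are missing:**
- The two cameras gave slightly different yaws for the bottle in the cradle (+0.02 and −0.03 rad).
- The seat was about 3 to 4 mm higher than I had estimated from the pictures.
- I last saw the label facing up early in the drawer push; it could not be checked once the drawer was shut.

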